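# Clamp the undrilled bracket and oil its mark

### The job

Three brackets lie slack in the three vises on the angle table; two are drilled, and the one whose boss has no hole yet is next. Slide that vise's jaw down until it bears firmly, but not hard, on the bracket, then take the oil can and hold its nozzle still for a good second a few centimetres from the punch mark, pointing at it roughly square to the sloping face, as for a shot of cutting oil, and stand the can back in its tray. Leave the other two vises and brackets, and everything else on the bench, as they are.

Things in the scene. Friction and masses are not known exactly. Their poses are not given: they have to be found in the camera images.
- fixture: grey angle table 300 x 200 mm, fixed; its face slopes 30 degrees and carries three small vises at x = -100, 0, +100 mm. Origin: centre of the base's underside; x along the row, y level to the high edge, z up. Mid face 92 mm above the bench, low edge 40, high edge 142; steel posts 128 mm high at x = +-148, y = 86. Fixed jaws (26 mm off the face) on the low side, brackets resting on them.
- blank: the undrilled aluminium bracket (0.24 kg; a clamp of 10 to 25 N is right for it), loose in any one of the vises, on bars 6 mm off the sloping face: body 70 (x) x 44 (y) x 22 mm with a raised solid boss 44 x 30 mm, 12 mm high, with a scribed cross and punch mark. Origin: centre of its underside; x along the row of vises, y up the slope, z square off the sloping face (30 degrees from vertical).
- mark (a point): the punch mark: centre of the top face of the undrilled bracket's boss, 34 mm above the bracket's underside; axes as the bracket.
- drilled_1: an aluminium bracket of the same outer form, already drilled: a round dark hole of 18 mm in the middle of its boss. Lies slack in another vise and stays there. Same origin and axes.
- drilled_2: the second drilled bracket, same form, in the remaining vise.
- jaw_1 (a joint): travel (m) of the moving jaw of the vise at fixture x = -100 mm: 0 fully back at the high side, growing as the jaw slides down the slope; it meets the bracket at about 0.040 and stops at 0.050. It slides stiffly (8 N of friction; about 5 N down the slope, 11 N up) and its clutch keeps it, and what pressure it has on a bracket, where it is left.
- jaw_1_grip (a point): middle of the upright black grip on that jaw, moves with it. The grip is 24 mm along the row, 16 mm along the slope, and stands 44 mm off the jaw's top, 22 mm either way of this point along z. The jaw is 58 mm wide; its clamping face is 14 mm down the slope from this point. Axes: x along the row, y up the slope, z square off the slope. Neighbouring grips are 100 mm away.
- jaw_2 (a joint): travel (m) of the moving jaw of the vise at fixture x = 0 mm: 0 fully back at the high side, growing as the jaw slides down the slope; it meets the bracket at about 0.040 and stops at 0.050. It slides stiffly (8 N of friction; about 5 N down the slope, 11 N up) and its clutch keeps it, and what pressure it has on a bracket, where it is left.
- jaw_2_grip (a point): middle of the upright black grip on that jaw, moves with it. The grip is 24 mm along the row, 16 mm along the slope, and stands 44 mm off the jaw's top, 22 mm either way of this point along z. The jaw is 58 mm wide; its clamping face is 14 mm down the slope from this point. Axes: x along the row, y up the slope, z square off the slope. Neighbouring grips are 100 mm away.
- jaw_3 (a joint): travel (m) of the moving jaw of the vise at fixture x = +100 mm: 0 fully back at the high side, growing as the jaw slides down the slope; it meets the bracket at about 0.040 and stops at 0.050. It slides stiffly (8 N of friction; about 5 N down the slope, 11 N up) and its clutch keeps it, and what pressure it has on a bracket, where it is left.
- jaw_3_grip (a point): middle of the upright black grip on that jaw, moves with it. The grip is 24 mm along the row, 16 mm along the slope, and stands 44 mm off the jaw's top, 22 mm either way of this point along z. The jaw is 58 mm wide; its clamping face is 14 mm down the slope from this point. Axes: x along the row, y up the slope, z square off the slope. Neighbouring grips are 100 mm away.
- oil_can: cutting-oil can standing in its tray, 52 mm diameter, 0.15 to 0.31 kg: cylinder to 128 mm, cone to 142 mm, then a black spray head 30 (x) x 26 (y) mm from 142 to 186 mm height, to be gripped across its 26 mm. Origin: centre of the underside; z up through the head; x is the way the nozzle points.
- nozzle (a point): tip of the thin straight nozzle (5 mm tube, 110 mm long) that leaves the head level along the can's +x: 125 mm from the can's axis, 168 mm above its underside; axes as the can, so x is the spraying direction.
- tray: square aluminium drip tray, 140 x 140 x 16 mm, walls and floor 4 mm, fixed to the bench; home of the can. Origin: centre of its underside.
- brush: bench brush, 170 mm, lying; bystander
- hammer: hammer, 260 mm, lying; bystander
- wrench: wrench, 160 mm, lying; bystander
- tape_roll: roll of tape, 90 mm across, 25 mm high; bystander
- jar: screw jar, 68 mm across, 90 mm high; bystander
- offcut: wooden offcut 120 x 50 x 30 mm; bystander
- mug: mug, 80 mm across, 95 mm high; bystander
Mind the look-alikes: they are no part of the job. What is shaped like the oil_can but blue is not meant. Of the things shaped like the tray, the aluminium one is meant.

How it is judged (in metres and radians):
On the way, in this order (a step that is already met when the one before it is completed fails the run):
1. the jaw of the undrilled bracket's vise presses on it with more than 8 N (((x of blank in the frame of fixture between -0.12 and -0.08 m and contact force between jaw_1 and blank above 8 N) or (x of blank in the frame of fixture between -0.02 and 0.02 m and contact force between jaw_2 and blank above 8 N) or (x of blank in the frame of fixture between 0.08 and 0.12 m and contact force between jaw_3 and blank above 8 N))), for 0.1 s.
2. nozzle held still (under 30 mm/s) for 1 s, tip 15 to 70 mm from the mark, its line within 12 mm of the mark and within 40 degrees of square to the bracket's top face, jaw still up (((x of blank in the frame of fixture between -0.12 and -0.08 m and y of jaw_1_grip in the frame of blank between 0.03 and 0.0385 m) or (x of blank in the frame of fixture between -0.02 and 0.02 m and y of jaw_2_grip in the frame of blank between 0.03 and 0.0385 m) or (x of blank in the frame of fixture between 0.08 and 0.12 m and y of jaw_3_grip in the frame of blank between 0.03 and 0.0385 m)) and x of mark in the frame of nozzle between 0.015 and 0.07 m and y of mark in the frame of nozzle between -0.012 and 0.012 m and z of mark in the frame of nozzle between -0.012 and 0.012 m and angle between the x axis of oil_can and the z axis of blank, either way round below 0.7 rad and linear speed of oil_can below 0.03 m/s), for 1 s.
At the end, for the whole second after the job is handed in: The undrilled bracket lies flat and square (3 degrees) in its vise with the jaw's face on it (within 2.5 mm) and still pressing (over 3 N); the oil can stands upright (under 5 degrees), at rest and released, on the floor of its tray within 50 mm of the tray's centre ((((x of blank in the frame of fixture between -0.12 and -0.08 m and y of jaw_1_grip in the frame of blank between 0.03 and 0.0385 m) and contact force between jaw_1 and blank above 3 N) or ((x of blank in the frame of fixture between -0.02 and 0.02 m and y of jaw_2_grip in the frame of blank between 0.03 and 0.0385 m) and contact force between jaw_2 and blank above 3 N) or ((x of blank in the frame of fixture between 0.08 and 0.12 m and y of jaw_3_grip in the frame of blank between 0.03 and 0.0385 m) and contact force between jaw_3 and blank above 3 N)) and angle between the z axis of blank and the z axis of jaw_1_grip, either way round below 0.06 rad and angle between the x axis of blank and the x axis of fixture, either way round below 0.06 rad and horizontal distance between oil_can and tray below 0.05 m and height (world z) of oil_can below 0.012 m and angle between oil_can's own z axis and vertical below 0.08 rad and linear speed of each of oil_can, blank below 0.02 m/s); the robot touches nothing.
It fails at once if the undrilled bracket is pressed by a jaw with more than 35 N (contact force between any of jaw_1, jaw_2, jaw_3 and blank above 35 N).
It fails at once if the jaw of another vise is shifted more than 6 mm ((distance of jaw_1_grip from where it was at the start of the episode above 0.006 m and not (x of blank in the frame of fixture between -0.12 and -0.08 m)) or (distance of jaw_2_grip from where it was at the start of the episode above 0.006 m and not (x of blank in the frame of fixture between -0.02 and 0.02 m)) or (distance of jaw_3_grip from where it was at the start of the episode above 0.006 m and not (x of blank in the frame of fixture between 0.08 and 0.12 m))).
It fails at once if a drilled bracket is shifted more than 8 mm (distance of any of drilled_1, drilled_2 from where it was at the start of the episode above 0.008 m).
It fails at once if the undrilled bracket leaves its vise (shifted more than 10 mm) (distance of blank from where it was at the start of the episode above 0.01 m).
It fails at once if a bystander is shifted more than 30 mm (distance of any of brush, hammer, wrench, tape_roll, jar, offcut, mug from where it was at the start of the episode above 0.03 m).
It also fails if it takes over 56 s, if anything falls off the work surface, if the arm or the gripper's body presses on something with over 40 N, if the wrist force passes 120 N, or if a joint passes its speed limit or range.

### The arm

A 6-joint arm with a two-finger parallel gripper is mounted at the origin on the work surface. World frame = base frame: x ahead of the robot, y to its left, z up, the work surface at z = 0. Lengths are in m, angles in degrees, forces in N, time in s.
With the tool pointing down it reaches from about 0.3 to 0.75 m from the base axis. Payload 8.5 kg.
Tool frame: the origin (TCP) lies between the finger pads; the fingertips stand 17 mm ahead of it and the grasp point (between the pads) lies 2 mm behind it; z points along the fingers, y is the direction in which the jaws open and shut (so a half turn about z gives the same grasp; the last joint's range is limited). The gripper opens to 85 mm and grips with 20 to 120 N. Pads are 22 mm wide; open, the fingers measure 114 mm over their backs; the gripper's body (76 mm by 85 mm) begins 54 mm behind the grasp point. The pads swing forward as they close: fully open they stand 13 mm farther back than shut.
Start: joints at [59.857, 21.807, 74.336, -0, 83.858, -12.336], TCP at [0.168, 0.524, 0.248] pointing down, gripper open.
Joint ranges: [-178.18, 178.18], [-50.72, 133.34], [12.68, 142.11], [-81.47, 261.47], [9.98, 163.14], [-165.26, 165.26]. Speed limits (degrees/s): [136.94, 136.94, 180, 180, 180, 180].

### API

Orientations are given as a 3x3 rotation matrix whose columns are the frame's x, y, z axes.
In Python, from rig import readout, eyes, env gives the robot as it stands.
- The arm moves only by the tool arm_command, never from a script. Its argument "rows" is text: rows parted by semicolons, each of 7 numbers parted by spaces: the closure, from 0 (fully open) to 1 (shut), then the shift along the tool's x, y, z in mm, then the turn, a rotation vector about the tool's x, y, z in degrees. In form: grip dx dy dz rx ry rz; .... A call has 1 to 5 rows; each row shifts and turns the commanded pose from where the row before left it, along the tool's axes as they then stand; what a row does not reach is not made up. A row lasts 1/12 s, in which the tool goes at most 41.7 mm and 7.16 degrees, less where a joint would pass 70% of its speed; a pose out of reach is approached as far as the arm can. A call with a gripper value outside its range is refused whole. The fingers move at their own pace and stop on an object; "squeeze" is the grip in N (left out, the last holds). Time passes only in rows, so rows that do not move let the fingers close. It gives the time, the measured TCP pose, the force and the opening at its end, in the units of the state.
- readout.observe(): the state, without advancing time (a new reading comes with each control period).
- eyes.get_image(name): name is "side" or "top" or "wrist"; returns the picture (420x560x3 uint8, red, green, blue); there is no depth.
- eyes.camera_model(name): a dict with "mtx" (3x3 intrinsics, pixels), "view" (4x4, takes a point from world to camera coordinates). Camera axes: x right, y up, looking along -z (the intrinsics and any distortion apply to the point x, -y, -z); pixel columns grow to the right and rows downward; lengths in m; the calibration is good to about 2 mm. The wrist camera is an equidistant fisheye: a pixel r from the principal point sees the ray r / f radians off the axis. A picture is of the moment at which its call begins: read the wrist's pose just before it. camera_model takes no time and is no camera call; for the wrist camera it gives the pose at the moment of the call.
- env.close_job(): hands the job in, once; it reports no verdict.
The state is a dict: "time_s": time; "q": joint angles; "qvel": joint speeds; "joint_efforts": joint torques, N m; "position": TCP position; "tool_rot": TCP orientation; "ft_force": force on the tool from outside, world axes, zero at the start; "wrist_torque": the same for the moment, N m; "grip_width": finger opening in m.
Only numpy, scipy, OpenCV 4.12 (cv2) and the standard library are available. Lean on these libraries where they do the work, as an engineer would, in place of code of your own. Each camera call takes 0.05 s, during which the arm holds its last target. There are 200 camera calls.

## Working session

There is one attempt and no reset: what is moved stays moved. The work goes in short steps, Python scripts to look and compute and a tool call to move; the robot and the scene stay as the last step left them, time stands still between calls to the robot, and variables do not carry over. Pictures are saved under pics/ and viewed, about 8 in all and at most 12, crops included, and the job is handed in when it is done.

Besides the shell and the picture viewer there is one more tool, called by a JSON object that holds its "api" and its "payload". arm_command: Moves the arm, as the interface text tells. Its arguments: {"type":"object","properties":{"rows":{"type":"string"},"squeeze":{"type":"number"}},"required":["rows"]}

```bash
mkdir -p pics; ls
python3 - <<'E'
from rig import readout, eyes
import cv2, numpy as np
s=readout.observe(); print({k:np.round(v,3).tolist() for k,v in s.items()})
for n in("side","top"):
    im=eyes.get_image(n); cv2.imwrite(f"pics/{n}0.png",im[...,::-1])
    m=eyes.camera_model(n); print(n,{k:np.round(v,4).tolist() if not isinstance(v,str) else v for k,v in m.items()})
E
```

```text
pics
{'time_s': 0.0, 'q': [59.857, 21.843, 74.386, -0.001, 83.858, -12.336], 'qvel': [-0.044, 0.026, -0.044, 0.012, 0.005, 0.006], 'joint_efforts': [-0.0, -44.847, -23.128, -0.0, 0.005, 0.0], 'position': [0.168, 0.523, 0.248], 'tool_rot': [[-0.952, 0.306, -0.001], [0.306, 0.952, -0.001], [0.0, -0.001, -1.0]], 'ft_force': [0.695, -0.273, 0.144], 'wrist_torque': [-0.022, 0.031, 0.022], 'grip_width': 0.085}
side {'mtx': [[497.8041, 0.0, 277.4191], [0.0, 497.8041, 218.0583], [0.0, 0.0, 1.0]], 'view': [[-0.0167, -0.9996, 0.0228, -0.1736], [0.6814, 0.0053, 0.7319, -0.4411], [-0.7317, 0.0278, 0.6811, -1.0617], [0.0, 0.0, 0.0, 1.0]]}
top {'mtx': [[401.3419, 0.0, 274.0795], [0.0, 401.3419, 214.5624], [0.0, 0.0, 1.0]], 'view': [[0.019, -0.9995, -0.0241, -0.1517], [0.9867, 0.0148, 0.1621, -0.4768], [-0.1617, -0.0268, 0.9865, -1.1543], [0.0, 0.0, 0.0, 1.0]]}
```

View pics/top0.png

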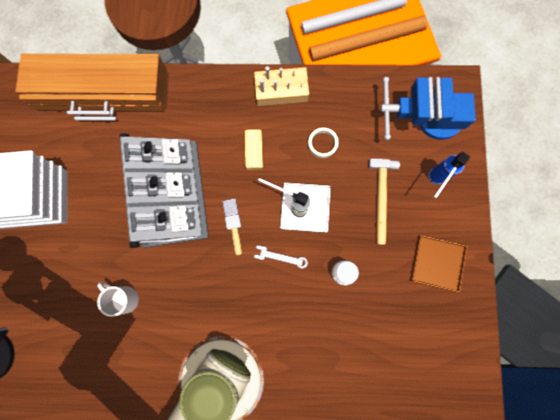

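View pics/side0.png

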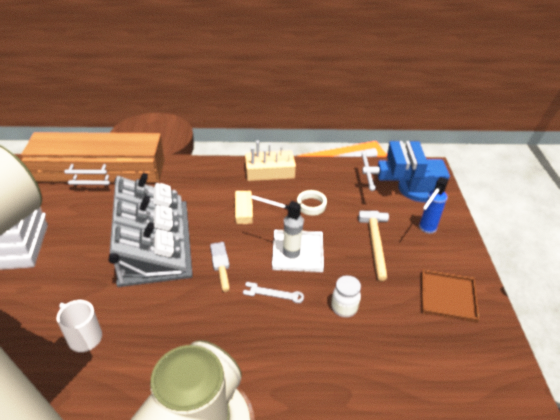

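The top view shows the fixture at about (163,190) with its high edge on the left. The can in the aluminium tray is at (305,205), its nozzle pointing up-left. I'll zoom in on both.

Run:
```python
import cv2, numpy as np
a=cv2.imread("pics/top0.png")[125:255,110:220]; b=cv2.imread("pics/top0.png")[165:240,245:340]
a=cv2.resize(a,None,fx=4.5,fy=4.5,interpolation=cv2.INTER_CUBIC)
cv2.imwrite("pics/fix_top.png",a)
s=cv2.imread("pics/side0.png")[165:290,100:200]
s=cv2.resize(s,None,fx=4.5,fy=4.5,interpolation=cv2.INTER_CUBIC)
h=max(a.shape[0],s.shape[0]); c=np.zeros((h,a.shape[1]+s.shape[1],3),np.uint8)
c[:a.shape[0],:a.shape[1]]=a; c[:s.shape[0],a.shape[1]:]=s
c=c[:, :]; print(c.shape)
c=cv2.resize(c,None,fx=800/c.shape[1],fy=800/c.shape[1]); print(c.shape,a.shape)
cv2.imwrite("pics/fix.png",c[:600])
```

```text
(585, 945, 3)
(495, 800, 3) (585, 495, 3)
```

View pics/fix.png

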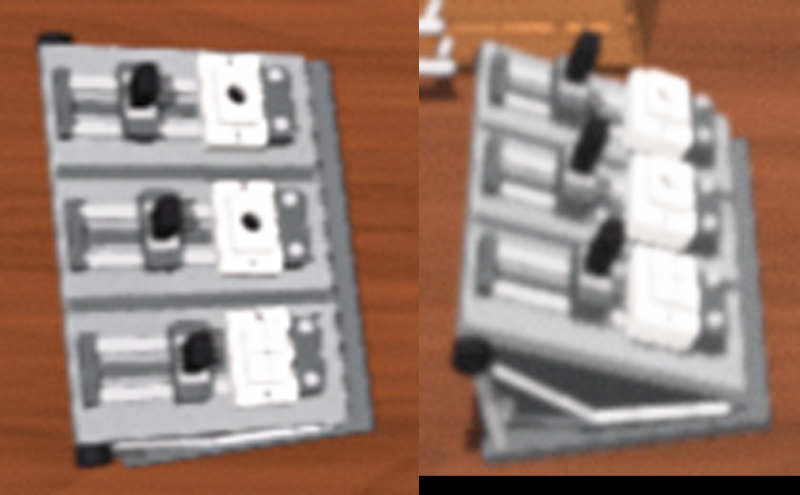

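The undrilled bracket is the bottom one in the top view, nearest the robot (fixture x = -100, so jaw_1). It shows a scribed cross at about pixel (179,219), while the other two show dark holes. Next I'll measure it.

```bash
cat > h.py <<'E'
import cv2, numpy as np
from rig import readout, eyes
def ray(n,uv,m=None):
    m=m or eyes.camera_model(n); K=np.array(m["mtx"]);V=np.array(m["view"]);R=V[:3,:3];t=V[:3,3]
    x=(uv[0]-K[0,2])/K[0,0]; y=(uv[1]-K[1,2])/K[1,1]
    if n=="wrist":
        r=np.hypot(x,y); d=np.array([x/r*np.sin(r),y/r*np.sin(r),np.cos(r)]) if r>0 else np.array([0,0,1.])
    else: d=np.array([x,y,1.])
    d=R.T@(d*[1,-1,-1]); return -R.T@t, d/np.linalg.norm(d)
def onz(n,uv,z,m=None):
    o,d=ray(n,uv,m); return o+d*(z-o[2])/d[2]
def onplane(n,uv,p,nrm,m=None):
    o,d=ray(n,uv,m); return o+d*(np.dot(p-o,nrm)/np.dot(d,nrm))
def proj(n,p,m=None):
    m=m or eyes.camera_model(n); K=np.array(m["mtx"]);V=np.array(m["view"])
    c=(V[:3,:3]@p+V[:3,3])*[1,-1,-1]
    if n=="wrist":
        r=np.hypot(c[0],c[1]);th=np.arctan2(r,c[2]);c=np.array([c[0]/r*th,c[1]/r*th,1])
    return (K@(c/c[2]))[:2]
def tri(a,b):
    (o1,d1),(o2,d2)=a,b
    s=np.linalg.lstsq(np.c_[d1,-d2],o2-o1,rcond=None)[0]; p,q=o1+s[0]*d1,o2+s[1]*d2
    return (p+q)/2,np.linalg.norm(p-q)
def blobs(mask,roi,lo=8,hi=5000):
    x0,y0,x1,y1=roi; n,l,st,c=cv2.connectedComponentsWithStats(mask[y0:y1,x0:x1].astype(np.uint8))
    return [(np.round(c[i]+[x0,y0],1).tolist(),int(st[i,4]),(st[i,:4]+[x0,y0,0,0]).tolist()) for i in range(1,n) if lo<=st[i,4]<=hi]
E
python3 - <<'E'
from h import *
np.set_printoptions(precision=4,suppress=True)
T=cv2.imread("pics/top0.png").astype(int);S=cv2.imread("pics/side0.png").astype(int)
for n,I,roi,r2 in(("top",T,(115,130,210,250),(245,165,340,240)),("side",S,(105,165,200,290),(240,185,335,275))):
    print(n); [print(" fix",b) for b in blobs(I.max(2)<60,roi,4)]
    [print(" can dark",b) for b in blobs(I.max(2)<60,r2,4)]
    [print(" bright",b) for b in blobs(I.min(2)>190,r2,30)]
for uv in((124.5,135.5),(135,244)): print("post",onz("top",uv,.128))
E
```

```text
top
 fix ([124.0, 134.5], 14, [121, 134, 7, 2])
 fix ([147.5, 147.2], 69, [144, 142, 8, 11])
 fix ([153.4, 181.9], 70, [150, 177, 8, 11])
 fix ([175.0, 183.0], 7, [174, 182, 3, 3])
 fix ([161.6, 217.1], 70, [158, 212, 9, 11])
 fix ([134.1, 244.0], 46, [130, 242, 10, 5])
 can dark ([300.2, 198.3], 116, [293, 193, 15, 13])
 bright ([305.4, 207.0], 1853, [258, 179, 72, 53])
side
 fix ([142.6, 180.0], 57, [139, 174, 8, 12])
 fix ([144.3, 202.7], 67, [141, 196, 8, 14])
 fix ([148.3, 229.8], 73, [144, 223, 9, 14])
 fix ([113.7, 258.2], 74, [109, 254, 11, 9])
 can dark ([293.3, 209.9], 163, [286, 202, 14, 17])
 bright ([312.0, 201.3], 352, [297, 190, 30, 25])
 bright ([251.5, 203.3], 399, [240, 192, 45, 25])
 bright ([294.4, 222.8], 92, [286, 219, 16, 8])
 bright ([299.4, 251.5], 1675, [272, 230, 52, 42])
post [0.6869 0.2857 0.128 ]
post [0.3773 0.232  0.128 ]
```

Run:
```python
from h import *
np.set_printoptions(precision=4,suppress=True)
for k,a,b in(("post1",(134.1,244),(113.7,258.2)),("grip1",(161.6,217.1),(148.3,229.8)),("grip2",(153.4,181.9),(144.3,202.7)),("grip3",(147.5,147.2),(142.6,180)),("head",(300.2,198.3),(293.3,209.9))):
    print(k,*tri(ray("top",a),ray("side",b)))
print(onz("top",(305.4,207),.01), onz("side",(299.4,251.5),.01))
for k,uv in(("mark",(178.8,219.5)),("h2",(175.6,183.2)),("h3",(172.2,149.4))): print(k,onz("top",uv,.115),onz("top",uv,.1))
I=cv2.imread("pics/top0.png")[168:238,248:338]; J=cv2.imread("pics/side0.png")[188:278,240:332]
c=np.zeros((600,800,3),np.uint8); a=cv2.resize(I,(400,311),interpolation=2);b=cv2.resize(J,(400,391),interpolation=2)
c[:311,:400]=a;c[:391,400:]=b;cv2.imwrite("pics/can.png",c[:391])
```

```text
post1 [0.3787 0.2385 0.1107] 0.004806763738613077
grip1 [0.4507 0.1584 0.1407] 0.002615236390555443
grip2 [0.5464 0.1842 0.1502] 0.0027681916350557768
grip3 [0.6452 0.2071 0.1501] 0.0036459613251768695
head [ 0.5029 -0.2181  0.1658] 0.004862762630547088
[ 0.5085 -0.2377  0.01  ] [ 0.498  -0.2448  0.01  ]
mark [0.4487 0.1191 0.115 ] [0.4509 0.1232 0.1   ]
h2 [0.5521 0.1342 0.115 ] [0.5558 0.1385 0.1   ]
h3 [0.6514 0.1499 0.115 ] [0.6564 0.1543 0.1   ]
```

View pics/can.png

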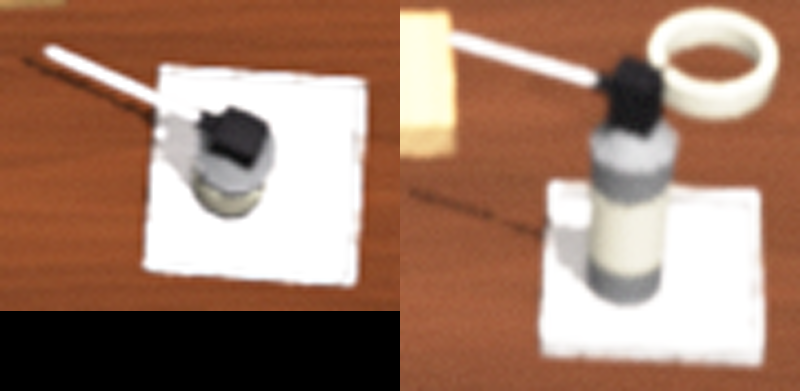

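Grips, can head and row direction are roughly located, with the fixture yawed about 9°. I'll move to a wrist view square to the slope above vise 1.

```bash
cat >> h.py <<'E'
from scipy.spatial.transform import Rotation as Rn
def plan(P,R,n=None,P0=None,R0=None):
    """rows (dx dy dz mm, rx ry rz deg) from current pose to P,R in n equal steps"""
    s=readout.observe(); P0=np.array(s["position"]) if P0 is None else P0; R0=np.array(s["tool_rot"]) if R0 is None else R0
    w=Rn.from_matrix(R0.T@R).as_rotvec(); d=P-P0
    n=n or int(np.ceil(max(np.linalg.norm(d)/.0405,np.degrees(np.linalg.norm(w))/7.0)))
    Rs=Rn.from_rotvec(w/n); Rc=R0; out=[]
    for i in range(n):
        out.append(np.r_[Rc.T@d/n*1e3,np.degrees(w/n)]); Rc=Rc@Rs.as_matrix()
    print(n,"rows; total",np.round(d*1e3,1),"turn",np.round(np.degrees(w),1))
    for i in range(0,n,5): print("; ".join("G "+" ".join(f"{v:.1f}" for v in r) for r in out[i:i+5]))
def slope(yaw):
    a=np.radians(yaw);x=np.array([np.cos(a),np.sin(a),0]);yl=np.array([-np.sin(a),np.cos(a),0]);z=np.array([0,0,1.])
    c,s=np.cos(np.pi/6),.5
    return x,c*yl+s*z,-s*yl+c*z,yl
E
python3 - <<'E'
from h import *
xb,yb,zb,yl=slope(9)
R=np.c_[yb,xb,-zb]
plan(np.array([.455,.09,.31]),R)
s=readout.observe(); V=np.array(eyes.camera_model("wrist")["view"]); Rt=np.array(s["tool_rot"])
C=-V[:3,:3].T@V[:3,3]; print("cam in tool",Rt.T@(C-s["position"]),"look",Rt.T@V[:3,:3].T@[0,0,-1],"up",Rt.T@V[:3,:3].T@[0,1,0])
print(eyes.camera_model("wrist")["mtx"])
E
```

```text
13 rows; total [ 286.9 -433.4   62.2] turn [-16.6  26.9  61.7]
G -31.2 -25.0 -4.8 -1.3 2.1 4.7; G -33.0 -22.2 -6.5 -1.3 2.1 4.7; G -34.4 -19.3 -8.1 -1.3 2.1 4.7; G -35.6 -16.2 -9.8 -1.3 2.1 4.7; G -36.4 -12.9 -11.4 -1.3 2.1 4.7
G -36.9 -9.6 -13.0 -1.3 2.1 4.7; G -37.0 -6.3 -14.5 -1.3 2.1 4.7; G -36.9 -2.9 -15.9 -1.3 2.1 4.7; G -36.4 0.5 -17.3 -1.3 2.1 4.7; G -35.5 3.9 -18.5 -1.3 2.1 4.7
G -34.4 7.2 -19.7 -1.3 2.1 4.7; G -32.9 10.5 -20.7 -1.3 2.1 4.7; G -31.2 13.6 -21.6 -1.3 2.1 4.7
cam in tool [ 0.07641236 -0.0008462  -0.12517485] look [-2.99062049e-01 -2.38608274e-04  9.54233637e-01] up [9.54233408e-01 6.61234655e-04 2.99062143e-01]
[[325.1922621    0.         275.70670875]
 [  0.         325.1922621  208.31662045]
 [  0.           0.           1.        ]]
```

{"api": "arm_command", "payload": {"rows": "1 -31 -25 -5 -1.3 2.1 4.7; 1 -33 -22 -6.5 -1.3 2.1 4.7; 1 -34 -19 -8 -1.3 2.1 4.7; 1 -36 -16 -10 -1.3 2.1 4.7; 1 -36 -13 -11 -1.3 2.1 4.7", "squeeze": 40}}

```text
time_s: 0.52
position: [0.279, 0.3563, 0.2721]
tool_rot: [[-0.738, 0.668, -0.102], [0.645, 0.741, 0.188], [0.201, 0.073, -0.977]]
ft_force: [0.8, -0.2, 0.4]
grip_width: 0.0251
```

{"api": "arm_command", "payload": {"rows": "1 -37 -10 -13 -1.3 2.1 4.7; 1 -37 -6 -14.5 -1.3 2.1 4.7; 1 -37 -3 -16 -1.3 2.1 4.7; 1 -36 0 -17 -1.3 2.1 4.7; 1 -35 4 -18.5 -1.3 2.1 4.7"}}

```text
time_s: 0.93
position: [0.3894, 0.1899, 0.2951]
tool_rot: [[-0.386, 0.915, -0.115], [0.829, 0.399, 0.392], [0.405, 0.056, -0.913]]
ft_force: [1.0, 0.8, 0.3]
grip_width: 0.0
```

{"api": "arm_command", "payload": {"rows": "1 -34 7 -20 -1.3 2.1 4.7; 1 -33 10 -21 -1.3 2.1 4.7; 1 -31 14 -22 -1.3 2.1 4.7; 1 0 0 0 0 0 0; 1 0 0 0 0 0 0"}}

```text
time_s: 1.35
position: [0.4564, 0.09, 0.3088]
tool_rot: [[-0.14, 0.987, -0.08], [0.849, 0.161, 0.503], [0.509, 0.002, -0.861]]
ft_force: [-0.1, -0.4, 0.6]
grip_width: 0.0001
```

Run:
```python
from h import *
np.set_printoptions(precision=4,suppress=True)
import json
s=readout.observe(); m=eyes.camera_model("wrist"); im=eyes.get_image("wrist"); cv2.imwrite("pics/w1.png",im[...,::-1])
json.dump({k:np.array(v).tolist() for k,v in m.items() if k in("mtx","view")},open("w1.json","w"))
print(s["time_s"],s["position"],s["q"],s["ft_force"]); print(np.array(s["tool_rot"]))
```

```text
1.35 [0.4564 0.09   0.3088] [-17.9836  13.2383  82.4291  27.2761  98.3374 -26.6367] [-0.126  -0.4137  0.5979]
[[-0.1399  0.9869 -0.0799]
 [ 0.8494  0.161   0.5026]
 [ 0.5089  0.0025 -0.8608]]
```

View pics/w1.png

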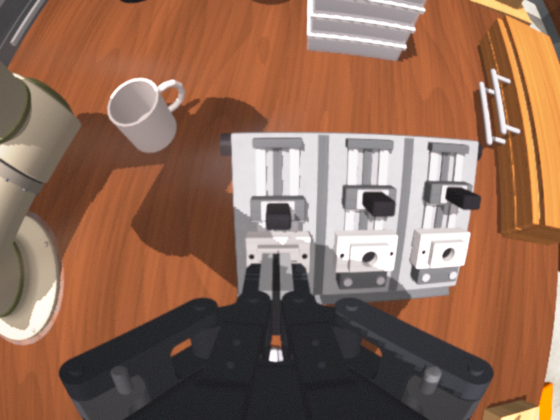

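Run:
```python
from h import *
I=cv2.imread("pics/w1.png")[125:310,215:490]
cv2.imwrite("pics/w1c.png",cv2.resize(I,None,fx=2.9,fy=2.9,interpolation=2))
```

```text
(no output)
```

View pics/w1c.png

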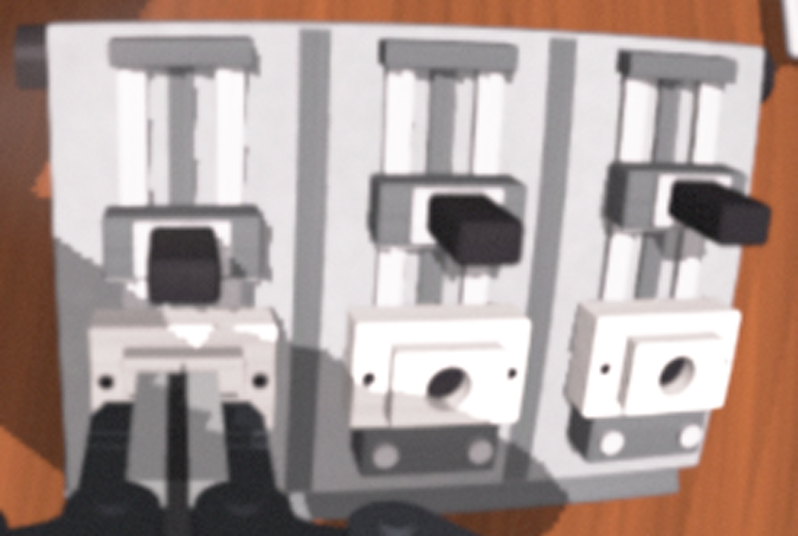

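```bash
cat >> h.py <<'E'
import json
def W(f): return json.load(open(f))
E
python3 - <<'E'
from h import *
np.set_printoptions(precision=4,suppress=True)
m=W("w1.json"); px=lambda u,v:(215+u/2.9-.33,125+v/2.9-.33)
L=onz("wrist",px(48,23),.142,m);R=onz("wrist",px(762,47),.142,m)
print("high corners",L,R,np.linalg.norm(R-L),"yaw",np.degrees(np.arctan2(*(R-L)[1::-1])))
yaw=np.degrees(np.arctan2(*(R-L)[1::-1]))
for y in(yaw,):
    xb,yb,zb,yl=slope(y); mid=(L+R)/2; O=mid-yl*.0866; O[2]=0; F=O+[0,0,.092]
    print("origin",O)
    loc=lambda p:np.round(np.array([(p-F)@xb,(p-F)@yb,(p-F)@zb])*1e3,1)
    for k,uv,h in(("dotL",(106,381),28),("dotR",(260,381),28),("bodybackL",(92,317),28),("bodybackR",(276,317),28),("bossbackL",(124,351),40),("bossbackR",(244,355),40),("griptop",(184,281),70),("gripbackL",(149,258),70),("gripbackR",(219,258),70),("h2",(448,383),40),("h3",(677,373),40),("jawbackL",(106,207),26),("jawbackR",(264,207),26)):
        p=onplane("wrist",px(*uv),F+zb*h/1e3,zb,m); print(k,p,loc(p))
    for k,uv,h in(("mark",(178.8,219.5),40),("h2",(175.6,183.2),40),("h3",(172.2,149.4),40)):
        p=onplane("top",uv,F+zb*h/1e3,zb); print("top",k,p,loc(p))
    for k,a,b in(("g",(161.6,217.1),(148.3,229.8)),("post",(134.1,244),(113.7,258.2)),("h2",(175.6,183.2),None)):
        if b: print(k,loc(tri(ray("top",a),ray("side",b))[0]))
    p,e=tri(ray("top",(175.6,183.2)),ray("wrist",px(448,383),m)); print("h2 tri",p,e,loc(p))
    p,e=tri(ray("top",(172.2,149.4)),ray("wrist",px(677,373),m)); print("h3 tri",p,e,loc(p))
E
```

```text
high corners [0.384  0.2384 0.142 ] [0.6764 0.2881 0.142 ] 0.29656899917925705 yaw 9.637915634437556
origin [0.5447 0.1779 0.    ]
dotL [0.4253 0.1161 0.1007] [-128.   -31.1   28. ]
dotR [0.4826 0.1254 0.1005] [-70.  -31.5  28. ]
bodybackL [0.4173 0.1375 0.1137] [-132.4   -5.1   28. ]
bodybackR [0.484  0.1484 0.1134] [-64.8  -5.6  28. ]
bossbackL [0.4315 0.1265 0.1199] [-120.2  -13.5   40. ]
bossbackR [0.4741 0.132  0.1189] [-77.3 -15.5  40. ]
griptop [0.4495 0.1466 0.1642] [-99.1  23.2  70. ]
gripbackL [0.4376 0.1513 0.1681] [-110.    30.9   70. ]
gripbackR [0.4592 0.1549 0.168 ] [-88.2  30.7  70. ]
h2 [0.5522 0.1337 0.1123] [ -0.  -28.7  40. ]
h3 [0.6509 0.1498 0.112 ] [100.  -29.4  40. ]
jawbackL [0.4172 0.1746 0.1325] [-126.2   36.    26. ]
jawbackR [0.4727 0.1838 0.1323] [-70.   35.6  26. ]
top mark [0.4488 0.1194 0.1142] [-104.4  -25.    40. ]
top h2 [0.5527 0.1348 0.1129] [  0.6 -27.5  40. ]
top h3 [0.6523 0.1507 0.1123] [101.5 -28.6  40. ]
g [-95.9  21.3  44. ]
post [-153.5   85.1  -27.6]
h2 tri [0.5507 0.1329 0.1191] 0.0008709421646829594 [ -1.6 -25.7  46.1]
h3 tri [0.6529 0.1509 0.1092] 0.0014369211591120307 [102.2 -30.1  37.3]
```

```bash
cat >> h.py <<'E'
YAW=9.5; xb,yb,zb,yl=slope(YAW); F=np.array([.5447,.1779,.092])
RS=np.c_[yb,xb,-zb]
def wl(x,y,z): return F+(xb*x+yb*y+zb*z)/1e3
def loc(p): return np.round(np.array([(p-F)@xb,(p-F)@yb,(p-F)@zb])*1e3,1)
E
python3 - <<'E'
from h import *
s=readout.observe(); print(loc(np.array(s["position"])), "mark",wl(-99,-29,40))
A=wl(-99,58,110); plan(A,RS); plan(wl(-99,58,55),RS,2,A,RS)
E
```

```text
[-102.2   47.4  223.2] mark [0.4545038  0.11706427 0.11214102]
3 rows; total [ -7.7  65.4 -92.7] turn [ 0.2 -0.6  0. ]
G 3.2 0.9 37.8 0.1 -0.2 0.0; G 3.3 1.0 37.8 0.1 -0.2 0.0; G 3.4 1.0 37.7 0.1 -0.2 0.0
2 rows; total [ -4.5  27.1 -47.6] turn [0. 0. 0.]
G -0.0 -0.0 27.5 0.0 0.0 0.0; G -0.0 -0.0 27.5 0.0 0.0 0.0
```

{"api": "arm_command", "payload": {"rows": "1 3.2 1 38 0.1 -0.2 0; 1 3.3 1 38 0.1 -0.2 0; 1 3.4 1 37.5 0 -0.2 0; 1 0 0 27 0 0 0; 1 0 0 14 0 0 0"}}

```text
time_s: 1.82
position: [0.4415, 0.1806, 0.1788]
tool_rot: [[-0.147, 0.985, -0.088], [0.853, 0.171, 0.492], [0.5, -0.003, -0.866]]
ft_force: [-0.8, 0.3, -0.2]
grip_width: -0.0001
```

{"api": "arm_command", "payload": {"rows": "1 0 0 14 0 0 0; 1 0 0 0 0 0 0; 1 -5 0 0 0 0 0; 1 -3 0 0 0 0 0; 1 0 0 0 0 0 0"}}

```text
time_s: 2.23
position: [0.4447, 0.1771, 0.1654]
tool_rot: [[-0.145, 0.986, -0.081], [0.854, 0.166, 0.492], [0.499, 0.002, -0.867]]
ft_force: [0.4, -0.4, 0.0]
grip_width: -0.0003
```

```bash
cat > st.py <<'E'
from h import *
s=readout.observe(); f=np.array(s["ft_force"]); print(round(s["time_s"],2),"loc",loc(np.array(s["position"])),"force x,y,z slope",np.round([f@xb,f@yb,f@zb],1),"rot err",np.round(np.degrees(Rn.from_matrix(RS.T@np.array(s["tool_rot"])).as_rotvec()),1),"w",round(s["grip_width"],4))
E
python3 st.py
```

```text
2.23 loc [-98.7  50.3  55.7] force x,y,z slope [ 0.4 -0.4  0.3] rot err [-0.1 -0.1 -0.1] w -0.0003
```

{"api": "arm_command", "payload": {"rows": "1 -3 0 0 0 0 0; 1 -3 0 0 0 0 0; 1 -2 0 0 0 0 0; 1 -2 0 0 0 0 0; 1 0 0 0 0 0 0"}}

```text
time_s: 2.65
position: [0.446, 0.1691, 0.1601]
tool_rot: [[-0.144, 0.986, -0.082], [0.854, 0.166, 0.493], [0.5, 0.001, -0.866]]
ft_force: [-0.2, 0.8, 2.3]
grip_width: -0.0
```

```bash
python3 st.py
```

```text
2.65 loc [-98.8  40.6  55.2] force x,y,z slope [-0.1  1.8  1.6] rot err [-0.  -0.  -0.1] w -0.0
```

{"api": "arm_command", "payload": {"rows": "1 -2 0 0 0 0 0; 1 -2 0 0 0 0 0; 1 -2 0 0 0 0 0; 1 -2 0 0 0 0 0; 1 0 0 0 0 0 0"}}

```text
time_s: 3.07
position: [0.4472, 0.1624, 0.1562]
tool_rot: [[-0.145, 0.986, -0.082], [0.854, 0.166, 0.493], [0.5, 0.001, -0.866]]
ft_force: [-0.6, 2.5, 4.0]
grip_width: -0.0002
```

```bash
python3 st.py
```

```text
3.07 loc [-98.8  32.8  55.2] force x,y,z slope [-0.2  4.3  2.2] rot err [-0.  -0.  -0.1] w -0.0002
```

{"api": "arm_command", "payload": {"rows": "1 -1.5 0 0 0 0 0; 1 -1.5 0 0 0 0 0; 1 -1 0 0 0 0 0; 1 0 0 0 0 0 0"}}

```text
time_s: 3.4
position: [0.4477, 0.1591, 0.1542]
tool_rot: [[-0.145, 0.986, -0.082], [0.854, 0.166, 0.493], [0.5, 0.001, -0.866]]
ft_force: [-0.1, 1.8, 4.6]
grip_width: -0.0001
```

```bash
python3 st.py
```

```text
3.4 loc [-98.8  28.9  55.1] force x,y,z slope [0.2 3.9 3.1] rot err [-0.  -0.  -0.1] w -0.0001
```

{"api": "arm_command", "payload": {"rows": "1 -0.7 0 0 0 0 0; 1 -0.7 0 0 0 0 0; 1 0 0 0 0 0 0"}}

```text
time_s: 3.65
position: [0.4479, 0.1579, 0.1535]
tool_rot: [[-0.145, 0.986, -0.082], [0.854, 0.167, 0.493], [0.5, 0.001, -0.866]]
ft_force: [-0.3, 2.7, 5.3]
grip_width: -0.0003
```

{"api": "arm_command", "payload": {"rows": "1 -0.6 0 0 0 0 0; 1 -0.4 0 0 0 0 0; 1 0 0 0 0 0 0"}}

```text
time_s: 3.9
position: [0.448, 0.1571, 0.153]
tool_rot: [[-0.145, 0.986, -0.082], [0.854, 0.167, 0.493], [0.5, 0.001, -0.866]]
ft_force: [-0.2, 2.4, 6.0]
grip_width: -0.0004
```

```bash
python3 st.py
```

```text
3.9 loc [-98.8  26.6  55.1] force x,y,z slope [0.2 5.1 4. ] rot err [-0.  -0.  -0.1] w -0.0004
```

{"api": "arm_command", "payload": {"rows": "1 -0.5 0 0 0 0 0; 1 0 0 0 0 0 0"}}

```text
time_s: 4.07
position: [0.4481, 0.1567, 0.1528]
tool_rot: [[-0.145, 0.986, -0.082], [0.854, 0.167, 0.493], [0.5, 0.001, -0.866]]
ft_force: [-0.8, 1.8, 5.6]
grip_width: 0.0002
```

{"api": "arm_command", "payload": {"rows": "1 -0.5 0 0 0 0 0; 1 0 0 0 0 0 0"}}

```text
time_s: 4.23
position: [0.4482, 0.1563, 0.1526]
tool_rot: [[-0.145, 0.986, -0.082], [0.854, 0.167, 0.493], [0.5, 0.002, -0.866]]
ft_force: [-0.0, 2.5, 4.9]
grip_width: 0.0
```

{"api": "arm_command", "payload": {"rows": "1 -0.5 0 0 0 0 0; 1 0 0 0 0 0 0"}}

```text
time_s: 4.4
position: [0.4482, 0.1558, 0.1523]
tool_rot: [[-0.145, 0.986, -0.082], [0.854, 0.167, 0.493], [0.5, 0.001, -0.866]]
ft_force: [0.2, 2.8, 5.6]
grip_width: -0.0
```

{"api": "arm_command", "payload": {"rows": "1 -0.5 0 0 0 0 0; 1 0 0 0 0 0 0"}}

```text
time_s: 4.57
position: [0.4483, 0.1554, 0.1521]
tool_rot: [[-0.145, 0.986, -0.082], [0.854, 0.167, 0.493], [0.5, 0.002, -0.866]]
ft_force: [-0.6, 2.4, 5.4]
grip_width: 0.0
```

{"api": "arm_command", "payload": {"rows": "1 -0.5 0 0 0 0 0; 1 0 0 0 0 0 0"}}

```text
time_s: 4.73
position: [0.4484, 0.155, 0.1518]
tool_rot: [[-0.145, 0.986, -0.082], [0.854, 0.167, 0.493], [0.5, 0.002, -0.866]]
ft_force: [0.2, 3.1, 4.9]
grip_width: -0.0001
```

{"api": "arm_command", "payload": {"rows": "1 -0.5 0 0 0 0 0; 1 0 0 0 0 0 0"}}

```text
time_s: 4.9
position: [0.4484, 0.1549, 0.1518]
tool_rot: [[-0.145, 0.986, -0.082], [0.853, 0.167, 0.494], [0.501, 0.002, -0.866]]
ft_force: [-0.3, 4.5, 6.8]
grip_width: 0.0004
```

{"api": "arm_command", "payload": {"rows": "1 -0.5 0 0 0 0 0; 1 0 0 0 0 0 0"}}

```text
time_s: 5.07
position: [0.4484, 0.1548, 0.1517]
tool_rot: [[-0.145, 0.986, -0.082], [0.853, 0.167, 0.495], [0.502, 0.002, -0.865]]
ft_force: [-1.0, 6.8, 8.0]
grip_width: 0.0002
```

{"api": "arm_command", "payload": {"rows": "1 -0.5 0 0 0 0 0; 1 0 0 0 0 0 0"}}

```text
time_s: 5.23
position: [0.4484, 0.1548, 0.1518]
tool_rot: [[-0.145, 0.986, -0.082], [0.852, 0.167, 0.496], [0.503, 0.002, -0.865]]
ft_force: [-1.7, 9.0, 10.7]
grip_width: 0.0004
```

```bash
python3 st.py
```

```text
5.23 loc [-98.8  23.9  55.2] force x,y,z slope [-0.2 13.3  4.7] rot err [-0.   0.2 -0.1] w 0.0004
```

{"api": "arm_command", "payload": {"rows": "1 -0.5 0 0 0 0 0; 1 0 0 0 0 0 0"}}

```text
time_s: 5.4
position: [0.4484, 0.1548, 0.1517]
tool_rot: [[-0.145, 0.986, -0.082], [0.852, 0.167, 0.497], [0.503, 0.002, -0.864]]
ft_force: [-0.3, 13.1, 12.7]
grip_width: 0.0001
```

{"api": "arm_command", "payload": {"rows": "1 -0.5 0 0 0 0 0; 1 0 0 0 0 0 0; 1 0 0 0 0 0 0"}}

```text
time_s: 5.65
position: [0.4484, 0.1547, 0.1518]
tool_rot: [[-0.145, 0.986, -0.082], [0.851, 0.167, 0.497], [0.504, 0.002, -0.864]]
ft_force: [-1.7, 14.9, 13.4]
grip_width: -0.0
```

```bash
python3 st.py
```

```text
5.65 loc [-98.8  23.9  55.2] force x,y,z slope [ 0.8 19.6  4.1] rot err [-0.1  0.3 -0.2] w -0.0
```

Clamped: 19.6 N push less about 5 N of sliding gives about 15 N on the bracket. I'll back off uphill, lift away and head for the can.

{"api": "arm_command", "payload": {"rows": "1 6 0 0 0 0 0; 1 10 0 0 0 0 0; 1 4 0 -25 0 0 0; 1 0 0 -40 0 0 0; 1 0 0 -40 0 0 0"}}

```text
time_s: 6.07
position: [0.4537, 0.118, 0.2521]
tool_rot: [[-0.145, 0.986, -0.085], [0.854, 0.168, 0.492], [0.499, -0.002, -0.867]]
ft_force: [2.1, -0.7, 0.7]
grip_width: 0.0001
```

```bash
python3 st.py
python3 - <<'E'
from h import *
np.set_printoptions(precision=4,suppress=True)
tip=onz("top",(258.8,179.25),.168); hd=onz("top",(300.2,198.3),.172)
d=(tip-hd)[:2]; az=np.degrees(np.arctan2(d[1],d[0])); print(tip,hd,np.linalg.norm(d),az)
az=62 if not 40<az<85 else az
a=np.radians(az); R=np.c_[[np.cos(a),np.sin(a),0],[np.sin(a),-np.cos(a),0],[0,0,-1.]]
# view pose: back from head along can x so camera (76mm ahead in tool x, looking back) sees head
P=np.array([.503,-.216,.36])-.03*R[:,0]
plan(P,R); np.save("az.npy",az)
E
```

```text
6.07 loc [-99.7  41.9 160.7] force x,y,z slope [ 1.9 -0.5  1.1] rot err [ 0.2 -0.1 -0.1] w 0.0001
[ 0.5531 -0.1044  0.168 ] [ 0.5018 -0.2154  0.172 ] 0.122331639685358 65.185720642016
10 rows; total [  36.7 -361.2  107.9] turn [ -9.1 -29.   33.7]
G -26.0 -2.5 -27.4 -0.9 -2.9 3.4; G -27.5 -0.5 -26.1 -0.9 -2.9 3.4; G -28.7 1.6 -24.7 -0.9 -2.9 3.4; G -29.8 3.7 -23.1 -0.9 -2.9 3.4; G -30.6 5.8 -21.5 -0.9 -2.9 3.4
G -31.3 8.0 -19.9 -0.9 -2.9 3.4; G -31.7 10.1 -18.1 -0.9 -2.9 3.4; G -31.9 12.3 -16.3 -0.9 -2.9 3.4; G -31.9 14.4 -14.5 -0.9 -2.9 3.4; G -31.7 16.5 -12.7 -0.9 -2.9 3.4
```

{"api": "arm_command", "payload": {"rows": "0.4 -26 -2.5 -27.5 -0.9 -2.9 3.4; 0.4 -27.5 -0.5 -26 -0.9 -2.9 3.4; 0.4 -29 1.5 -24.5 -0.9 -2.9 3.4; 0.4 -30 3.5 -23 -0.9 -2.9 3.4; 0.4 -30.5 6 -21.5 -0.9 -2.9 3.4"}}

```text
time_s: 6.48
position: [0.4718, -0.0647, 0.3053]
tool_rot: [[0.145, 0.989, -0.003], [0.956, -0.139, 0.258], [0.255, -0.04, -0.966]]
ft_force: [1.6, -0.1, 0.8]
grip_width: 0.0511
```

{"api": "arm_command", "payload": {"rows": "0.4 -31 8 -20 -0.9 -2.9 3.4; 0.4 -31.5 10 -18 -0.9 -2.9 3.4; 0.4 -32 12.5 -16.5 -0.9 -2.9 3.4; 0.4 -32 14.5 -14.5 -0.9 -2.9 3.4; 0.4 -32 16.5 -12.5 -0.9 -2.9 3.4"}}

```text
time_s: 6.9
position: [0.4897, -0.2455, 0.3592]
tool_rot: [[0.429, 0.903, -0.001], [0.903, -0.429, -0.003], [-0.003, 0.0, -1.0]]
ft_force: [0.9, 0.2, -0.3]
grip_width: 0.0515
```

{"api": "arm_command", "payload": {"rows": "0.4 0 0 0 0 0 0; 0.4 0 0 0 0 0 0"}}

```text
time_s: 7.07
position: [0.4899, -0.2447, 0.3582]
tool_rot: [[0.427, 0.904, -0.001], [0.904, -0.427, 0.001], [0.0, -0.001, -1.0]]
ft_force: [0.4, 0.4, -0.6]
grip_width: 0.0513
```

Run:
```python
from h import *
np.set_printoptions(precision=4,suppress=True)
s=readout.observe(); m=eyes.camera_model("wrist"); im=eyes.get_image("wrist"); cv2.imwrite("pics/w2.png",im[...,::-1])
json.dump({k:np.array(v).tolist() for k,v in m.items() if k in("mtx","view")},open("w2.json","w"))
cv2.imwrite("pics/top2.png",eyes.get_image("top")[...,::-1])
print(s["time_s"],s["position"],s["q"],s["grip_width"]); print(np.array(s["tool_rot"]))
```

```text
7.0667 [ 0.4899 -0.2447  0.3582] [-38.9291  18.6475  61.3262   0.0005 100.0868 -13.6492] 0.05133103144354844
[[ 0.427   0.9042 -0.0008]
 [ 0.9042 -0.427   0.0007]
 [ 0.0003 -0.001  -1.    ]]
```

View pics/w2.png

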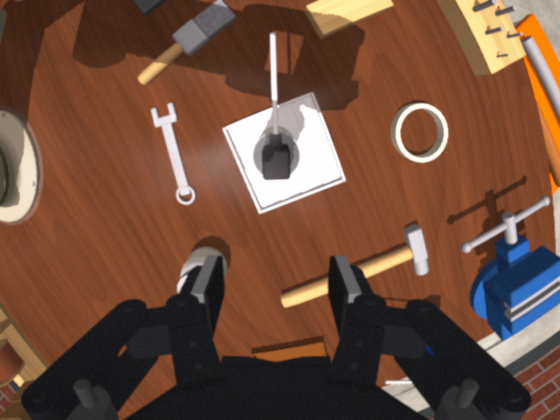

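Run:
```python
from h import *
np.set_printoptions(precision=4,suppress=True)
m=W("w2.json"); I=cv2.imread("pics/w2.png").astype(int)
print(blobs(I.max(2)<70,(240,110,310,200),20))
print("col 276",I[130:190,276].max(1).tolist()); print("row 172",I[172,255:300].max(1).tolist())
b=(I.min(2)>185)
print([ (x[0],x[1],x[2]) for x in blobs(b,(215,85,355,220),200)])
# nozzle: bright thin pixels rows 35..90
for r in (36,45,60,75,88):
    c=np.where(I[r,255:295].min(1)>140)[0]+255; print(r,c.min() if len(c) else None,c.max() if len(c) else None)
mask=b[85:220,215:355].astype(np.uint8); c=max(cv2.findContours(mask,0,2)[0],key=cv2.contourArea)
box=cv2.boxPoints(cv2.minAreaRect(c))+[215,85]; print(box)
P=np.array([onz("wrist",p,.016,m) for p in box]); print(P, P.mean(0), np.linalg.norm(P[0]-P[1]))
```

```text
[([276.2, 150.6], 416, [263, 135, 27, 38])]
col 276 [191, 193, 190, 174, 125, 85, 72, 71, 69, 70, 65, 64, 60, 60, 52, 50, 47, 42, 44, 43, 46, 62, 70, 74, 72, 72, 74, 76, 75, 76, 78, 78, 78, 80, 81, 81, 83, 82, 87, 85, 85, 88, 88, 88, 92, 91, 91, 91, 102, 168, 246, 254, 255, 255, 255, 255, 255, 255, 255, 255]
row 172 [255, 255, 254, 253, 246, 216, 169, 122, 86, 87, 95, 94, 95, 90, 94, 94, 92, 94, 91, 91, 88, 88, 86, 86, 84, 85, 82, 82, 82, 80, 81, 81, 75, 68, 73, 113, 169, 224, 250, 254, 255, 255, 255, 255, 255]
[]
36 270 275
45 270 275
60 270 275
75 271 276
88 271 276
[[221.2379 126.4345]
 [312.5784  91.1803]
 [346.7953 179.8334]
 [255.4549 215.0876]]
[[ 0.4417 -0.1635  0.016 ]
 [ 0.5811 -0.1738  0.016 ]
 [ 0.5746 -0.3135  0.016 ]
 [ 0.4273 -0.305   0.016 ]] [ 0.5062 -0.2389  0.016 ] 0.13977534156043936
```

Run:
```python
from h import *
np.set_printoptions(precision=4,suppress=True)
m=W("w2.json")
f=onz("wrist",(276.5,151),.186,m); b=onz("wrist",(277,179.2),.186,m); l=onz("wrist",(262.3,170),.186,m); r=onz("wrist",(291,170),.186,m)
print(f,b,np.linalg.norm(f-b),l,r,np.linalg.norm(l-r)); c=(f+b)/2; cc=(l+r)/2; print(c,cc)
t=onz("wrist",(272.4,33),.168,m); n=onz("wrist",(273.9,95),.168,m); print(t,n)
d=t-n; az=np.degrees(np.arctan2(d[1],d[0])); d2=(t-c)[:2]; print("az",az,"from head",np.degrees(np.arctan2(d2[1],d2[0])),np.linalg.norm(d2))
az=np.degrees(np.arctan2(d2[1],d2[0]))
```

```text
[ 0.5066 -0.211   0.186 ] [ 0.4956 -0.2352  0.186 ] 0.02656104265689127 [ 0.4871 -0.2214  0.186 ] [ 0.5111 -0.2328  0.186 ] 0.02664987460805704
[ 0.5011 -0.2231  0.186 ] [ 0.4991 -0.2271  0.186 ]
[ 0.5517 -0.1065  0.168 ] [ 0.5267 -0.1627  0.168 ]
az 66.00030835385671 from head 66.52815791809046 0.127136305046725
```

Run:
```python
from h import *
a=np.radians(66.2); R=np.c_[[np.cos(a),np.sin(a),0],[np.sin(a),-np.cos(a),0],[0,0,-1.]]
A=np.array([.501,-.221,.25]); plan(A,R); plan(np.array([.501,-.221,.165]),R,4,A,R)
```

```text
3 rows; total [  11.3   22.1 -107.9] turn [-0.1 -0.1 -1.4]
G 8.2 0.3 36.0 -0.0 -0.0 -0.5; G 8.3 0.4 36.0 -0.0 -0.0 -0.5; G 8.3 0.4 36.0 -0.0 -0.0 -0.5
4 rows; total [  0.   0. -85.] turn [0. 0. 0.]
G 0.0 0.0 21.2 0.0 0.0 0.0; G 0.0 0.0 21.2 0.0 0.0 0.0; G 0.0 0.0 21.2 0.0 0.0 0.0; G 0.0 0.0 21.2 0.0 0.0 0.0
```

{"api": "arm_command", "payload": {"rows": "0.4 8.2 0.3 36 0 0 -0.5; 0.4 8.3 0.4 36 0 0 -0.5; 0.4 8.3 0.4 36 0 0 -0.5; 0.4 0 0 0 0 0 0; 0.4 0 0 21 0 0 0"}}

```text
time_s: 7.58
position: [0.5018, -0.2212, 0.2319]
tool_rot: [[0.4, 0.916, 0.002], [0.916, -0.4, -0.001], [-0.0, 0.002, -1.0]]
ft_force: [0.9, -1.2, 0.6]
grip_width: 0.0512
```

{"api": "arm_command", "payload": {"rows": "0.4 0 0 24 0 0 0; 0.4 0 0 24 0 0 0; 0.4 0 0 16 0 0 0; 0.4 0 0 0 0 0 0"}}

```text
time_s: 7.92
position: [0.5004, -0.221, 0.1642]
tool_rot: [[0.401, 0.916, -0.004], [0.916, -0.401, 0.003], [0.001, -0.005, -1.0]]
ft_force: [0.1, 0.6, 0.4]
grip_width: 0.0513
```

{"api": "arm_command", "payload": {"rows": "1 0 0 0 0 0 0; 1 0 0 0 0 0 0; 1 0 0 0 0 0 0; 1 0 0 0 0 0 0; 1 0 0 0 0 0 0", "squeeze": 80}}

```text
time_s: 8.33
position: [0.5016, -0.2221, 0.1676]
tool_rot: [[0.402, 0.916, 0.002], [0.916, -0.402, -0.001], [-0.0, 0.003, -1.0]]
ft_force: [-2.0, 1.0, 7.3]
grip_width: 0.0253
```

Run:
```python
from h import *
s=readout.observe(); cv2.imwrite("pics/side3.png",eyes.get_image("side")[...,::-1]);print(s["time_s"],s["position"],s["q"],s["grip_width"],s["ft_force"]); print(np.round(s["tool_rot"],3))
```

```text
8.3333 [ 0.50164034 -0.2221319   0.16761617] [-3.62572183e+01  2.57204237e+01  8.21862507e+01  1.38352413e-02
  7.19383126e+01 -1.25699378e+01] 0.025334743357804147 [-1.96334872  0.96707649  7.33278501]
[[ 0.402  0.916  0.002]
 [ 0.916 -0.402 -0.001]
 [-0.     0.003 -1.   ]]
```

{"api": "arm_command", "payload": {"rows": "1 0 0 -8 0 0 0; 1 0 0 -20 0 0 0; 1 0 0 -35 0 0 0; 1 0 0 -40 0 0 0; 1 0 0 -35 0 0 0", "squeeze": 100}}

```text
time_s: 8.8
position: [0.5008, -0.2216, 0.3066]
tool_rot: [[0.402, 0.916, 0.0], [0.916, -0.402, 0.0], [0.0, 0.0, -1.0]]
ft_force: [0.4, 0.2, -2.3]
grip_width: 0.0251
```

{"api": "arm_command", "payload": {"rows": "1 0 0 0 0 0 0; 1 0 0 0 0 0 0; 1 0 0 0 0 0 0"}}

```text
time_s: 9.05
position: [0.5007, -0.2216, 0.3028]
tool_rot: [[0.402, 0.916, -0.002], [0.916, -0.402, 0.002], [0.001, -0.002, -1.0]]
ft_force: [-0.6, -0.4, -2.6]
grip_width: 0.0249
```

```bash
cat >> h.py <<'E'
M=wl(-99,-29,40)
def sprayR(az,p):
    a,p=np.radians([az,p]); d=np.array([np.cos(a),np.sin(a),0]);k=np.array([0,0,1.])
    x=d*np.cos(p)-k*np.sin(p); z=-d*np.sin(p)-k*np.cos(p); return np.c_[x,np.cross(z,x),z]
TIP=np.array([.125,0,-.0044])
def sprayP(R,dist,tip=TIP): return M-R[:,0]*dist-R@tip
E
python3 - <<'E'
from h import *
s=readout.observe(); im=eyes.get_image("wrist"); cv2.imwrite("pics/w4.png",im[...,::-1]);print(s["time_s"],s["position"],s["grip_width"],s["ft_force"]); print(np.round(s["tool_rot"],3))
R=sprayR(75,48); print("angle",np.degrees(np.arccos(-R[:,0]@zb)))
P=sprayP(R,.1); print(P); plan(P+[0,0,.02],R)
E
```

```text
9.05 [ 0.50070369 -0.2215579   0.3028029 ] 0.02491507192745592 [-0.59417265 -0.40786713 -2.62529976]
[[ 0.402  0.916 -0.002]
 [ 0.916 -0.402  0.002]
 [ 0.001 -0.002 -1.   ]]
angle 18.554074806983085
[ 0.41469117 -0.03151852  0.27640443]
7 rows; total [-85.9 190.   -5.7] turn [ -3.8 -48.   -8.1]
G 19.9 -22.2 0.9 -0.5 -6.9 -1.2; G 20.3 -21.7 -1.7 -0.5 -6.9 -1.2; G 20.4 -21.3 -4.3 -0.5 -6.9 -1.2; G 20.1 -20.8 -7.0 -0.5 -6.9 -1.2; G 19.6 -20.4 -9.5 -0.5 -6.9 -1.2
G 18.7 -19.9 -12.0 -0.5 -6.9 -1.2; G 17.5 -19.4 -14.4 -0.5 -6.9 -1.2
```

View pics/w4.png

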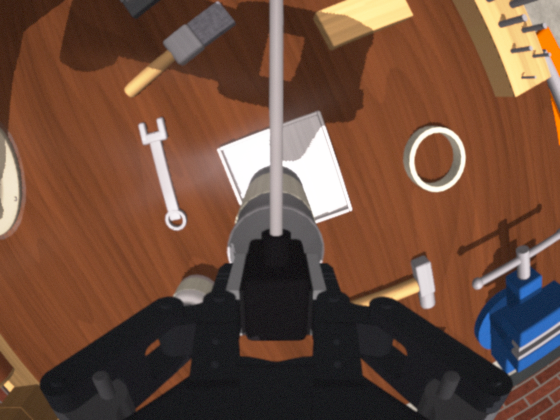

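{"api": "arm_command", "payload": {"rows": "1 20 -22 1 -0.5 -6.8 -1.2; 1 20.3 -21.7 -1.7 -0.5 -6.8 -1.2; 1 20.4 -21.3 -4.3 -0.5 -6.8 -1.2; 1 20 -20.8 -7 -0.5 -6.8 -1.2; 1 19.6 -20.4 -9.5 -0.5 -6.8 -1.2"}}

```text
time_s: 9.52
position: [0.4387, -0.0852, 0.2987]
tool_rot: [[0.25, 0.955, -0.159], [0.787, -0.296, -0.541], [-0.564, 0.01, -0.826]]
ft_force: [0.6, 0.5, -2.6]
grip_width: 0.0251
```

{"api": "arm_command", "payload": {"rows": "1 18.7 -20 -12 -0.5 -6.8 -1.2; 1 17.5 -19.4 -14.4 -0.5 -6.8 -1.2; 1 0 0 0 0 0 0; 1 0 0 0 0 0 0; 1 0 0 0 0 0 0"}}

```text
time_s: 9.93
position: [0.4151, -0.032, 0.2971]
tool_rot: [[0.169, 0.967, -0.193], [0.653, -0.256, -0.713], [-0.738, -0.006, -0.674]]
ft_force: [0.6, 0.3, -1.8]
grip_width: 0.025
```

Run:
```python
from h import *
s=readout.observe(); print(s["time_s"],s["position"],np.round(s["q"],1),s["grip_width"],s["ft_force"]); print(np.round(s["tool_rot"],3))
R=sprayR(75,48); plan(sprayP(R,.06),R)
for n in("top","side","wrist"): cv2.imwrite(f"pics/{n}5.png",eyes.get_image(n)[...,::-1])
Rt=np.array(s["tool_rot"]); p=np.array(s["position"])
t=p+Rt@TIP; b=p+Rt@[.02,0,-.0044]; print("tip",t)
for n in("top","side"): print(n,"tip",proj(n,t),"base",proj(n,b),"mark",proj(n,M))
a=cv2.imread("pics/top5.png")[130:280,120:280];b=cv2.imread("pics/side5.png")[130:290,100:270]
a=cv2.resize(a,(400,375),interpolation=2);b=cv2.resize(b,(400,376),interpolation=2)[:375]
cv2.imwrite("pics/s5.png",np.hstack([a,b]))
```

```text
9.9333 [ 0.41508796 -0.03200656  0.29714184] [  2.7  16.5  87.7 -44.7  93.1  22. ] 0.024985527021145273 [ 0.58528775  0.32183914 -1.79612937]
[[ 0.169  0.967 -0.193]
 [ 0.653 -0.256 -0.713]
 [-0.738 -0.006 -0.674]]
2 rows; total [  6.5  26.3 -50.5] turn [-0.1 -0.4  0.4]
G 27.8 -0.1 7.0 -0.0 -0.2 0.2; G 27.8 -0.2 6.9 -0.0 -0.2 0.2
tip [0.43701502 0.05276274 0.2078237 ]
top tip [195.02426463 218.94911871] base [216.51770877 221.85417705] mark [179.92473296 217.59613877]
side tip [185.40042014 214.43167247] base [210.32504486 195.45752685] mark [165.45416589 236.51739462]
```

View pics/s5.png

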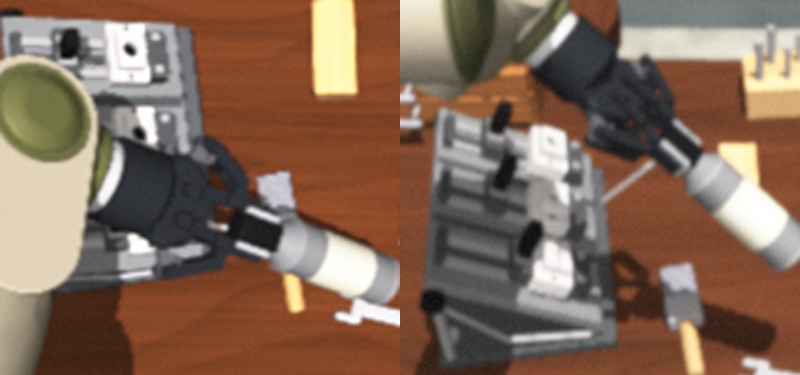

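{"api": "arm_command", "payload": {"rows": "1 30 -0.1 6 0 -0.2 0.2; 1 28 -0.1 6 0 -0.2 0.2; 1 12 0 2 0 0 0; 1 6 0 0 0 0 0; 1 0 0 0 0 0 0"}}

```text
time_s: 10.5
position: [0.4254, 0.0071, 0.2319]
tool_rot: [[0.175, 0.965, -0.194], [0.645, -0.261, -0.718], [-0.744, 0.0, -0.668]]
ft_force: [-0.3, -0.5, -1.6]
grip_width: 0.0253
```

{"api": "arm_command", "payload": {"rows": "1 0 0 0 0 0 0; 1 0 0 0 0 0 0; 1 0 0 0 0 0 0"}}

```text
time_s: 10.75
position: [0.4252, 0.0069, 0.2331]
tool_rot: [[0.177, 0.965, -0.193], [0.645, -0.262, -0.718], [-0.743, 0.003, -0.669]]
ft_force: [-0.2, 1.0, -2.5]
grip_width: 0.025
```

Run:
```python
from h import *
s=readout.observe(); print(s["time_s"],s["position"],s["grip_width"],s["ft_force"])
Rt=np.array(s["tool_rot"]); p=np.array(s["position"])
print("mark in nozzle(tool axes) mm",np.round((Rt.T@(M-p)-TIP)*1e3,1))
for n in("side",): cv2.imwrite(f"pics/{n}6.png",eyes.get_image(n)[...,::-1])
t=p+Rt@TIP; b=p+Rt@[.02,0,-.0044]; print("tip",t)
for n in("top","side"): print(n,"tip",proj(n,t),"base",proj(n,b),"mark",proj(n,M))
b=cv2.imread("pics/side6.png")[180:280,130:250]
cv2.imwrite("pics/s6.png",cv2.resize(b,(720,600),interpolation=2))
```

```text
10.75 [0.42523396 0.00690889 0.23307686] 0.024998129431253128 [-0.17769877  1.00672295 -2.47825642]
mark in nozzle(tool axes) mm [41.1 -0.9  0.6]
tip [0.44821519 0.09070526 0.14310802]
top tip [186.53177961 218.26693183] base [205.52871856 221.23816752] mark [179.92473296 217.59613877]
side tip [173.77158502 229.83444645] base [196.6527349  212.53744975] mark [165.45416589 236.51739462]
```

View pics/s6.png

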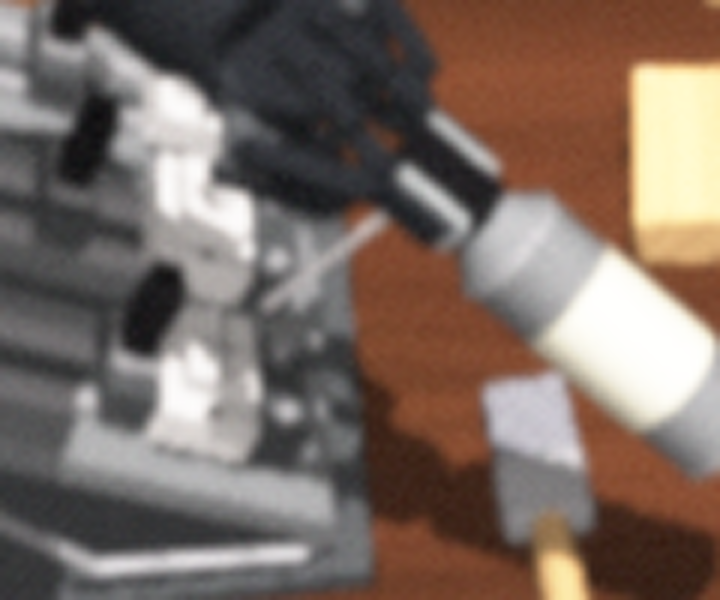

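The nozzle tip sits at (173.7,230.3) in the side picture, against a prediction of (173.8,229.8). Its line passes within about 1 mm of the mark, at 41 mm range and 18.5° off square. I'll hold it there.

{"api": "arm_command", "payload": {"rows": "1 0 0 0 0 0 0; 1 0 0 0 0 0 0; 1 0 0 0 0 0 0; 1 0 0 0 0 0 0; 1 0 0 0 0 0 0"}}

```text
time_s: 11.22
position: [0.4251, 0.0074, 0.2321]
tool_rot: [[0.175, 0.965, -0.194], [0.645, -0.261, -0.718], [-0.744, 0.001, -0.669]]
ft_force: [-0.5, -0.5, -2.4]
grip_width: 0.0249
```

{"api": "arm_command", "payload": {"rows": "1 0 0 0 0 0 0; 1 0 0 0 0 0 0; 1 0 0 0 0 0 0; 1 0 0 0 0 0 0; 1 0 0 0 0 0 0"}}

```text
time_s: 11.63
position: [0.4251, 0.0074, 0.2321]
tool_rot: [[0.175, 0.965, -0.194], [0.645, -0.261, -0.718], [-0.744, 0.001, -0.669]]
ft_force: [-0.7, 0.5, -2.7]
grip_width: 0.0249
```

{"api": "arm_command", "payload": {"rows": "1 0 0 0 0 0 0; 1 0 0 0 0 0 0; 1 0 0 0 0 0 0; 1 0 0 0 0 0 0; 1 0 0 0 0 0 0"}}

```text
time_s: 12.05
position: [0.4251, 0.0074, 0.2321]
tool_rot: [[0.175, 0.965, -0.193], [0.645, -0.261, -0.718], [-0.744, 0.001, -0.668]]
ft_force: [0.4, 0.2, -1.8]
grip_width: 0.0252
```

{"api": "arm_command", "payload": {"rows": "1 0 0 0 0 0 0; 1 0 0 0 0 0 0; 1 0 0 0 0 0 0; 1 0 0 0 0 0 0; 1 0 0 0 0 0 0"}}

```text
time_s: 12.47
position: [0.4251, 0.0074, 0.2321]
tool_rot: [[0.175, 0.965, -0.194], [0.645, -0.261, -0.718], [-0.744, 0.001, -0.668]]
ft_force: [-0.1, -0.0, -2.3]
grip_width: 0.0249
```

Run:
```python
from h import *
s=readout.observe(); Rt=np.array(s["tool_rot"]); p=np.array(s["position"]); print(s["time_s"],p,np.abs(s["qvel"]).max())
print("mark in nozzle mm",np.round((Rt.T@(M-p)-TIP)*1e3,1))
back=p-Rt[:,0]*.08+[0,0,.02]; plan(back,Rt)
a=np.radians(66.2); R=np.c_[[np.cos(a),np.sin(a),0],[np.sin(a),-np.cos(a),0],[0,0,-1.]]
T=np.array([.5062,-.2389]); A=np.r_[T,.30]; plan(A,R,8,back,Rt)
```

```text
12.4667 [0.42507805 0.00735426 0.23212248] 0.12595066365365462
mark in nozzle mm [40.2 -0.4  0.1]
3 rows; total [-14.  -51.6  79.5] turn [0. 0. 0.]
G -31.6 0.0 -4.5 0.0 0.0 0.0; G -31.6 0.0 -4.5 0.0 0.0 0.0; G -31.6 0.0 -4.5 0.0 0.0 0.0
8 rows; total [  95.1 -194.6  -11.6] turn [ 3.7 48.   8.1]
G -12.5 17.8 16.1 0.5 6.0 1.0; G -13.8 18.2 14.6 0.5 6.0 1.0; G -14.9 18.6 13.0 0.5 6.0 1.0; G -15.9 18.9 11.2 0.5 6.0 1.0; G -16.6 19.3 9.3 0.5 6.0 1.0
G -17.1 19.7 7.4 0.5 6.0 1.0; G -17.5 20.0 5.4 0.5 6.0 1.0; G -17.6 20.4 3.5 0.5 6.0 1.0
```

{"api": "arm_command", "payload": {"rows": "1 -20 0 -3 0 0 0; 1 -36 0 -5 0 0 0; 1 -38 0 -6 0 0 0; 1 -12.5 17.8 16 0.5 6 1; 1 -13.8 18.2 14.5 0.5 6 1"}}

```text
time_s: 12.88
position: [0.4354, -0.0917, 0.3101]
tool_rot: [[0.248, 0.955, -0.161], [0.773, -0.295, -0.562], [-0.585, 0.015, -0.811]]
ft_force: [0.7, 0.6, -3.4]
grip_width: 0.0245
```

{"api": "arm_command", "payload": {"rows": "1 -15 18.6 13 0.5 6 1; 1 -16 19 11 0.5 6 1; 1 -16.5 19.3 9.3 0.5 6 1; 1 -17 19.7 7.5 0.5 6 1; 1 -17.5 20 5.5 0.5 6 1"}}

```text
time_s: 13.3
position: [0.4948, -0.2147, 0.3017]
tool_rot: [[0.386, 0.922, -0.036], [0.917, -0.388, -0.093], [-0.1, 0.003, -0.995]]
ft_force: [1.0, 0.7, -3.0]
grip_width: 0.0252
```

{"api": "arm_command", "payload": {"rows": "1 -17.5 20.4 3.5 0.5 6 1; 1 0 0 0 0 0 0; 1 0 0 0 0 0 0; 1 0 0 0 0 0 0"}}

```text
time_s: 13.63
position: [0.5062, -0.2374, 0.2991]
tool_rot: [[0.404, 0.915, -0.007], [0.915, -0.404, 0.002], [-0.0, -0.007, -1.0]]
ft_force: [-0.8, -0.0, -1.8]
grip_width: 0.025
```

Run:
```python
from h import *
s=readout.observe(); print(s["time_s"],s["position"],s["ft_force"]); print(np.round(s["tool_rot"],3))
a=np.radians(66.2); R=np.c_[[np.cos(a),np.sin(a),0],[np.sin(a),-np.cos(a),0],[0,0,-1.]]
A=np.array([.505,-.237,.20]); plan(A,R,6)
# can tilt from the side view: edges of the cream band / can body
im=eyes.get_image("side"); cv2.imwrite("pics/side7.png",im[...,::-1])
c=proj("side",np.array(s["position"])); x,y=c.astype(int); b=im[max(y-40,0):y+120,x-70:x+70,::-1]
cv2.imwrite("pics/s7.png",cv2.resize(b,None,fx=3.5,fy=3.5,interpolation=2)); print(c)
```

```text
13.6333 [ 0.50615082 -0.23737184  0.29914405] [-0.77871119 -0.02226693 -1.7857184 ]
[[ 0.404  0.915 -0.007]
 [ 0.915 -0.404  0.002]
 [-0.    -0.007 -1.   ]]
6 rows; total [ -1.2   0.4 -99.1] turn [-0.4  0.  -0. ]
G -0.0 -0.1 16.5 -0.1 0.0 -0.0; G -0.0 -0.1 16.5 -0.1 0.0 -0.0; G -0.0 -0.1 16.5 -0.1 0.0 -0.0; G -0.0 -0.1 16.5 -0.1 0.0 -0.0; G -0.0 -0.2 16.5 -0.1 0.0 -0.0
G -0.0 -0.2 16.5 -0.1 0.0 -0.0
[302.4223039 169.1103297]
```

View pics/s7.png

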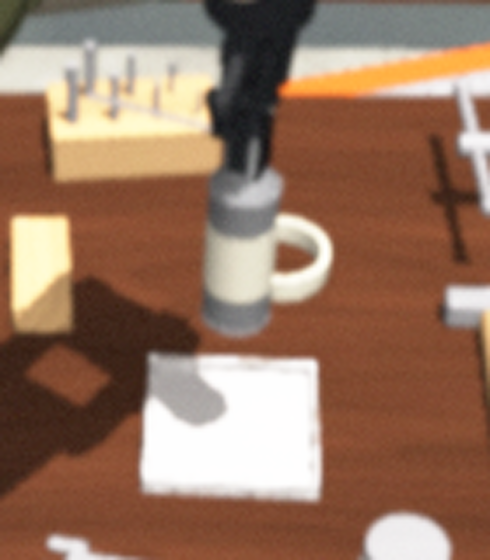

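{"api": "arm_command", "payload": {"rows": "1 0 0 25 -0.1 0 0; 1 0 0 35 -0.1 0 0; 1 0 0 30 -0.1 0 0; 1 0 0 20 -0.1 0 0; 1 0 0 10 0 0 0"}}

```text
time_s: 14.1
position: [0.5055, -0.2352, 0.1773]
tool_rot: [[0.401, 0.916, -0.002], [0.916, -0.401, 0.002], [0.001, -0.003, -1.0]]
ft_force: [-0.3, 1.4, -2.3]
grip_width: 0.0251
```

{"api": "arm_command", "payload": {"rows": "1 0 0 4 0 0 0; 1 0 0 3 0 0 0; 1 0 0 0 0 0 0"}}

```text
time_s: 14.35
position: [0.5067, -0.2372, 0.1734]
tool_rot: [[0.403, 0.915, 0.002], [0.915, -0.403, -0.001], [-0.0, 0.003, -1.0]]
ft_force: [-0.0, 0.5, -2.2]
grip_width: 0.0251
```

{"api": "arm_command", "payload": {"rows": "1 0 0 2 0 0 0; 1 0 0 1 0 0 0; 1 0 0 0 0 0 0"}}

```text
time_s: 14.6
position: [0.5064, -0.2375, 0.1699]
tool_rot: [[0.404, 0.915, 0.002], [0.915, -0.404, -0.001], [0.0, 0.002, -1.0]]
ft_force: [0.6, 0.1, -2.2]
grip_width: 0.0251
```

{"api": "arm_command", "payload": {"rows": "1 0 0 1 0 0 0; 1 0 0 1 0 0 0; 1 0 0 0 0 0 0"}}

```text
time_s: 14.85
position: [0.5064, -0.2375, 0.1677]
tool_rot: [[0.404, 0.915, 0.002], [0.915, -0.404, -0.0], [0.0, 0.002, -1.0]]
ft_force: [-0.7, 1.1, -0.6]
grip_width: 0.0248
```

{"api": "arm_command", "payload": {"rows": "1 0 0 0.7 0 0 0; 1 0 0 0 0 0 0; 1 0 0 0 0 0 0"}}

```text
time_s: 15.1
position: [0.5064, -0.2375, 0.1677]
tool_rot: [[0.404, 0.915, 0.002], [0.915, -0.404, -0.001], [0.0, 0.002, -1.0]]
ft_force: [-1.4, 1.0, 4.6]
grip_width: 0.0253
```

Touched down at TCP z 0.1677, as expected, with 4.6 N up. Releasing gently and lifting.

{"api": "arm_command", "payload": {"rows": "0.6 0 0 0 0 0 0; 0.55 0 0 0 0 0 0; 0.45 0 0 0 0 0 0; 0.4 0 0 0 0 0 0; 0.4 0 0 0 0 0 0"}}

```text
time_s: 15.52
position: [0.5063, -0.2374, 0.1667]
tool_rot: [[0.404, 0.915, 0.001], [0.915, -0.404, -0.0], [0.0, 0.001, -1.0]]
ft_force: [-0.3, -0.6, -0.3]
grip_width: 0.0512
```

{"api": "arm_command", "payload": {"rows": "0.4 0 0 -15 0 0 0; 0.4 0 0 -30 0 0 0; 0.4 0 0 -40 0 0 0; 0.4 0 0 -40 0 0 0; 0.4 0 0 0 0 0 0"}}

```text
time_s: 15.93
position: [0.5077, -0.2384, 0.2996]
tool_rot: [[0.404, 0.915, 0.012], [0.915, -0.403, -0.008], [-0.003, 0.014, -1.0]]
ft_force: [0.5, -0.5, 0.8]
grip_width: 0.0509
```

{"api": "arm_command", "payload": {"rows": "0.4 -30 0 -20 0 0 0; 0.4 -40 0 0 0 0 0; 0.4 -40 0 0 0 0 0; 0.4 0 0 0 0 0 0; 0.4 0 0 0 0 0 0"}}

```text
time_s: 16.35
position: [0.4609, -0.3396, 0.3111]
tool_rot: [[0.407, 0.914, 0.001], [0.914, -0.407, 0.0], [0.001, 0.001, -1.0]]
ft_force: [0.6, 0.2, -0.3]
grip_width: 0.0508
```

Run:
```python
from h import *
s=readout.observe(); print(s["time_s"],s["position"],s["ft_force"],s["grip_width"])
for n in("top","side"): cv2.imwrite(f"pics/{n}8.png",eyes.get_image(n)[...,::-1])
T=cv2.imread("pics/top8.png");S=cv2.imread("pics/side8.png")
q=lambda I,x0,y0,x1,y1:cv2.resize(I[y0:y1,x0:x1],(400,300),interpolation=2)
cv2.imwrite("pics/f8.png",np.vstack([np.hstack([q(T,110,165,220,248),q(S,100,185,210,268)]),np.hstack([q(T,200,150,340,255),q(S,210,180,350,285)])]))
for n,I,roi in(("top",T,(115,130,210,250)),("side",S,(105,165,200,290))): [print(n,b) for b in blobs(I.max(2)<60,roi,30)]
# grip displacement along slope, seen in both views, vs before
```

```text
16.35 [ 0.46086717 -0.33964317  0.31109352] [ 0.60685437  0.20119204 -0.2805393 ] 0.05075032393616611
top ([147.7, 147.5], 82, [144, 142, 10, 12])
top ([153.7, 181.8], 85, [150, 176, 9, 12])
top ([190.5, 218.9], 93, [187, 209, 8, 20])
top ([203.7, 233.2], 340, [193, 212, 17, 38])
side ([113.6, 258.0], 75, [109, 254, 10, 9])
side ([181.1, 279.8], 199, [159, 271, 41, 16])
```

View pics/f8.png

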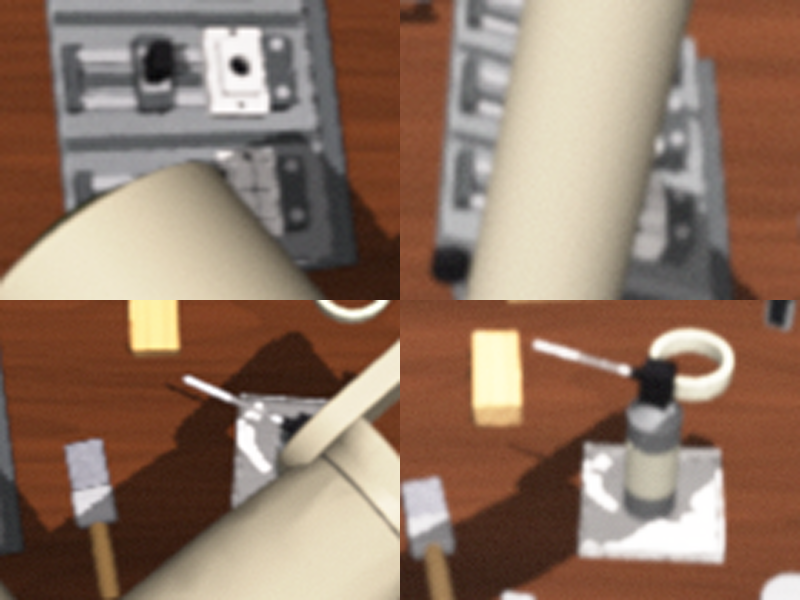

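Run:
```python
from h import *
for n in("top0","top2"):
    g=[b for b in blobs(cv2.imread(f"pics/{n}.png").max(2)<60,(140,205,185,230),20)]; p=onplane("top",g[0][0],F+zb*.06,zb); print(n,g[0][:2],loc(p))
from rig import env
env.close_job(); print("handed in",readout.observe()["time_s"])
```

```text
top0 ([161.6, 217.1], 70) [-99.   26.5  60. ]
top2 ([161.2, 220.6], 198) [-108.5   28.5   60. ]
the job is handed in; nothing more can be done
the job is handed in; nothing more can be done
```

The job is done and handed in at about 16 s of robot time. The interface gave no verdict, so this rests on my own checks.

- **Clamp:** The undrilled bracket was in the vise at fixture x = -100 mm. I slid that jaw down until the push reached 19.6 N along the slope. Sliding alone took about 5 N, so the bracket is held with roughly 15 N.
- **Oil shot:** I held the nozzle still for about 1.7 s, with its tip about 40 mm from the punch mark and 18–19° off square. The line passed within about 1 mm of the mark by the tool pose. A side picture agreed with the predicted tip to half a pixel.
- **Can:** It touched down with 4.6 N, was released, and stands upright near the middle of the aluminium tray. The gripper was about 140 mm clear of it when I handed in.
- **Other vises:** In the top view the other two grips are within 0.5 pixel of where they started. I had nothing in contact with those vises or the bystanders, but I did not measure each one.

**Not confirmed:**
- **Clamp at the end:** The arm hid the jaw in the closing pictures. My last numeric check of its position also failed, because the arm's shadow merged with the dark grip (it read 9.5 mm sideways, which is impossible). The last evidence is the force curve and the side pictures taken after clamping, which show the jaw against the bracket.
- **Mark position:** My first reading of the mark from the top view was about 5 mm off along the row from the wrist-camera reading. I used the wrist reading, which fitted the bracket's edges and the other two holes.

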